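# Ease open the relic case with the lifting blade

## Task

Pick up the flat lifting blade and slide it level into the narrow gap under the front edge of the blue lid (feel for its height, which the levelling screws change), until the red band on the blade reaches the lid's edge but no deeper, as there is a glass bottle behind. Then raise the lid with the blade alone until it stands open at about 40 degrees (it stays where it is left), draw the blade out and lay it flat on the black pad again. Be gentle: do not ram the case, keep the hand off case and lid, and leave everything else alone.

Things in the scene. Friction and masses are not known exactly. Their poses are not given: they have to be found in the camera images.
- lifter: Lifting blade (sizes in mm): flat steel, x -25 to +115, 40 wide, 5 thick (last 15 mm at the tip 3 thick), with an upright wooden handle block 22 (x) by 36 (y) rising to z = 80. Origin: blade's underside, under the handle's middle; x to the tip, z up. Red band across the blade 30 to 38 mm behind the tip. 160 g. Starts flat on the black pad.
- lifter_tip (a point): Middle of the blade's tip edge: 115 mm ahead of the lifter's origin, 2.5 mm above the blade's underside.
- case: White case (in mm), fixed in place, on levelling screws: its upper part is set 0 to 12 higher each time, which this pose does not tell. Origin on the bench; x from front to hinge. x -120 to +85, 200 wide. Front: level step, top at z = 60 (to 72), x -120 to -75. The lid's front edge is over it at x = -87, underside 8.5 above the step: the gap, 180 wide between side walls.
- lid (a joint): Opening angle of the blue lid in rad: 0 shut (level), grows as its front edge rises, to 1.3. Lid 172 (x) x 200 x 8 mm, 250 g. Hinge axis parallel to the case's y, at the lid's far lower edge: case x = +85 mm, 8.5 mm above the height of the step. The stiff hinge holds it where it is left; 3 to 5 N at the front edge raise it.
- vial: Small green glass bottle, 40 mm thick and 127 mm long, lying along y in foam inside the case, its nearest side 92 mm behind the lid's front edge. Not to be disturbed. Origin: on its underside.
- pad: Black rubber pad, 220 mm (x) by 150 mm (y), 6 mm thick, fixed to the bench to the left or right of the case. Origin: middle of its underside, on the bench.
- brush: Brush, 170 mm, lying in the steel tool tray on the other side of the case (tray 230 x 150 x 22 mm). Leave alone.
- spatula: Spatula, 180 mm, in the same tray. Leave alone.
- jar: Amber jar with lid, 64 mm wide, 100 mm high, behind the case. Leave alone.
- dish: White dish, 90 mm wide, 18 mm high, behind the case. Leave alone.
- beaker: Glass beaker, 70 mm wide, 100 mm high, at the left of the bench. Leave alone.
There are look-alikes about, which are no part of the job. What is shaped like the lifter but pink or purple is not meant.

How it is judged:
By the outcome, as a careful person would: the job done as asked, in the order asked, and still so for the second after the job is handed in, with the robot touching nothing.
It also fails if it takes over 72 s, if anything falls off the work surface, if the arm or the gripper's body presses on something with over 40 N, if the wrist force passes 120 N, or if a joint passes its speed limit or range.

## Robot

A 6-joint arm with a two-finger parallel gripper is mounted at the origin on the work surface. World frame = base frame: x ahead of the robot, y to its left, z up, the work surface at z = 0. Lengths are in mm, angles in rad, forces in N, time in s.
With the tool pointing down it reaches from about 300 to 875 mm from the base axis. Payload 6.4 kg.
Tool frame: the origin (TCP) lies midway between the tips of the shut fingers; the grasp point (between the pads) lies 19 mm behind it; z points along the fingers, y is the line along which they close (so a half turn about z gives the same grasp; the last joint's range is limited). The gripper opens to 88 mm and grips with 3 to 60 N. Pads are 18 mm wide; open, the fingers measure 123 mm over their backs; the gripper's body (75 mm by 187 mm) begins 45 mm behind the grasp point.
Start: joints at [-1.333, 0.181, 1.607, -0, 1.354, -0.206], TCP at [246.908, -519.305, 238.714] pointing down, gripper open.
Joint ranges: [-2.99, 2.99], [-0.89, 2.07], [0.3, 2.58], [-1.14, 4.28], [0, 2.63], [-3.12, 3.12]. Speed limits (rad/s): [2.57, 2.57, 3.01, 3.14, 3.14, 3.14].

## Interface

Orientations are given as a unit quaternion [x, y, z, w].
In Python, from plant import sense, cams, workorder gives the robot as it stands.
- The arm moves only by the tool step_arm, never from a script. Its argument "rows" is a list that holds one entry, the list of rows, each a list of 6 numbers: the shift along the tool's x, y, z in mm, then the turn, a rotation vector about the tool's x, y, z in degrees. A call has 1 to 12 rows; each row is the pose to reach, as a shift and turn from the pose commanded when the call began, along the tool's axes at that moment; what a row does not reach only later rows make up. A row lasts 1/8 s, in which the tool goes at most 62.5 mm and 10.7 degrees, less where a joint would pass 70% of its speed; a pose out of reach is approached as far as the arm can. A call with a gripper value outside its range is refused whole. "gripper" is the opening, from -1 (shut) to 1 (fully open), set as the call begins (left out, the last holds). The fingers move at their own pace and stop on an object; "newtons" is the grip in N (left out, the last holds). Time passes only in rows, so rows that repeat a pose let the fingers close. It gives the time, the measured TCP pose, the force, the opening and the grip force at its end, in the units of the state.
- sense(): the state, without advancing time (a new reading comes with each control period).
- cams.snapshot(name): name is "scene" or "top"; returns the picture (384x512x3 uint8, red, green, blue); there is no depth.
- cams.camera_info(name): a dict with "fov_y" (degrees; the focal length in pixels is half the picture's height over the tangent of half this angle, whatever the lens; pixels are square), "cx", "cy" (the principal point, pixels), "dist" ([k1, k2, p1, p2, k3] as OpenCV has them; the pictures are not rectified), "rvec" (rotation vector, rad) and "tvec" (3), from world to camera coordinates, as OpenCV has them. Camera axes: x right, y down, z forward; pixel columns grow to the right and rows downward; lengths in mm; the calibration is good to about 2 mm. A picture is of the moment at which its call begins. camera_info takes no time and is no camera call.
- workorder.sign_off(): hands the job in; it is judged then, once.
Trained networks look in the newest picture that a camera, given by its name, has taken for a name from the list of things; names that differ only in an ending like _2 or _b are one class to them, and where a whole thing is asked for, a point or a joint stands for the part that bears it (a point fixed in the world has none). Each returns a list of dicts, best first, with "confidence" (0 to 1); they miss things now and then, are a little off and sometimes report something else, mostly with a low value. They report only what shows in the picture. A call takes as long as a camera call. They do not tell look-alikes from the thing itself.
- cams.find_in(thing, camera): "xyz" ([x, y, z] in mm, in world coordinates, good to about 4 mm: the middle of the surface that is visible of it).
- cams.landmark_of(thing, camera): "xyz" ([x, y, z] in mm, in world coordinates, good to about 4 mm: a listed point, or the origin of a listed thing).
The state is a dict: "time": time; "joint_pos": joint angles; "dq": joint speeds; "joint_efforts": joint torques, N m; "tool_pos": TCP position; "eef_rot": TCP orientation; "wrist_force": force on the tool from outside, world axes, zero at the start; "wrist_torque": the same for the moment, N m; "grip_width": finger opening in mm; "finger_force": force on a finger pad.
Only numpy, scipy, OpenCV 4.12 (cv2) and the standard library are available. Lean on these libraries where they do the work, as an engineer would, in place of code of your own. Each camera call takes 0.05 s, during which the arm holds its last target. There are 200 camera calls.

## Working session

There is one attempt and no reset: what is moved stays moved. The work goes in short steps, Python scripts to look and compute and a tool call to move; the robot and the scene stay as the last step left them, time stands still between calls to the robot, and variables do not carry over. Pictures are saved under pics/ and viewed, at most 10 in all, crops included, and the job is handed in when it is done.

Besides the shell and the picture viewer there is one more tool, called after "Emit:" as name([rows], argument=value, ...), one row to a line, values as JSON. step_arm: Moves the arm, as the interface text tells. Its arguments: {"type":"object","properties":{"rows":{"type":"array","items":{"type":"array","items":{"type":"array","items":{"type":"number"}}}},"gripper":{"type":"number"},"newtons":{"type":"number"}},"required":["rows"]}

```bash
mkdir -p pics; ls; cat > h.py <<'E'
import numpy as np, cv2
from scipy.spatial.transform import Rotation as R
from plant import sense, cams, workorder
def cam(n):
    c=cams.camera_info(n); f=192/np.tan(np.radians(c["fov_y"])/2)
    K=np.array([[f,0,c["cx"]],[0,f,c["cy"]],[0,0,1.]])
    return K,np.array(c["dist"],float),np.array(c["rvec"],float),np.array(c["tvec"],float)
def proj(n,P):
    K,d,r,t=cam(n); return cv2.projectPoints(np.array(P,float).reshape(-1,1,3),r,t,K,d)[0].reshape(-1,2)
def ray(n,px,z):
    K,d,r,t=cam(n); u=cv2.undistortPoints(np.array(px,float).reshape(-1,1,2),K,d).reshape(-1,2)
    M=cv2.Rodrigues(r)[0]; o=-M.T@t; D=np.c_[u,np.ones(len(u))]@M
    return o+D*((np.asarray(z)-o[2])/D[:,2])[:,None]
E
python3 - <<'E'
from h import *
ims=[]
for n in("scene","top"):
    im=cams.snapshot(n); np.save(f"pics/{n}0.npy",im); cv2.imwrite(f"pics/{n}0.png",cv2.resize(im[:,:,::-1],(800,600),interpolation=cv2.INTER_CUBIC))
    for th in("lifter","lifter_tip","case","pad","lid","vial"):
        for d in cams.landmark_of(th,n)[:3]: print(n,th,np.round(d["xyz"]),round(d["confidence"],2))
print(sense())
E
```

```text
pics
scene lifter [361. 181.  -1.] 0.72
scene lifter [ 310. -366.    1.] 0.71
scene lifter [336. -92.   2.] 0.62
scene lifter_tip [ 331. -251.   -1.] 0.72
scene lifter_tip [ 620. -341.    7.] 0.65
scene lifter_tip [287.  95.   5.] 0.59
scene case [623.  30.   4.] 0.7
scene pad [ 546. -300.   -4.] 0.93
scene pad [ 780. -202.   -2.] 0.19Traceback (most recent call last):
  File "<stdin>", line 6, in <module>
ValueError: it knows: beaker, brush, case, dish, jar, lifter, lifter_tip, pad, spatula, vial
```

```bash
python3 - <<'E'
from h import *
for n in("scene","top"):
    im=cams.snapshot(n); np.save(f"pics/{n}0.npy",im); cv2.imwrite(f"pics/{n}0.png",cv2.resize(im[:,:,::-1],(800,600),interpolation=cv2.INTER_CUBIC))
    for th in("lifter","lifter_tip","case","pad","vial"):
        for d in cams.landmark_of(th,n)[:5]: print(n,th,np.round(d["xyz"]),round(d["confidence"],2))
s=sense(); print(s["time"],s["tool_pos"],s["eef_rot"])
E
```

```text
scene lifter [334. -95.   3.] 0.83
scene lifter [ 506. -313.    8.] 0.8
scene lifter [364. 180.  -1.] 0.64
scene lifter [ 416. -766.    1.] 0.57
scene lifter [ 313. -364.   -0.] 0.51
scene lifter_tip [ 301. -204.    1.] 0.84
scene lifter_tip [ 332. -249.    2.] 0.73
scene lifter_tip [ 487. -680.    3.] 0.71
scene lifter_tip [285.  93.   2.] 0.7
scene lifter_tip [ 616. -340.    5.] 0.51
scene case [624.  30.   4.] 0.86
scene pad [ 543. -297.   -0.] 0.78
scene vial [ 783. -200.   -1.] 0.16
top lifter [ 413. -770.   -0.] 0.73
top lifter [ 506. -311.    4.] 0.7
top lifter [336. -90.   2.] 0.68
top lifter [ 312. -368.   -6.] 0.64
top lifter [361. 183.  -3.] 0.56
top lifter_tip [285.  96.   1.] 0.93
top lifter_tip [ 489. -684.    1.] 0.87
top lifter_tip [ 623. -336.   10.] 0.77
top lifter_tip [ 308. -204.    5.] 0.61
top case [527. 345.   1.] 0.36
top pad [ 546. -302.   -2.] 0.74
0.85 [ 246.90371543 -519.31159174  238.71441131] [ 9.75480033e-01  2.20087947e-01 -7.85458525e-06  9.88691167e-06]
```

View pics/scene0.png

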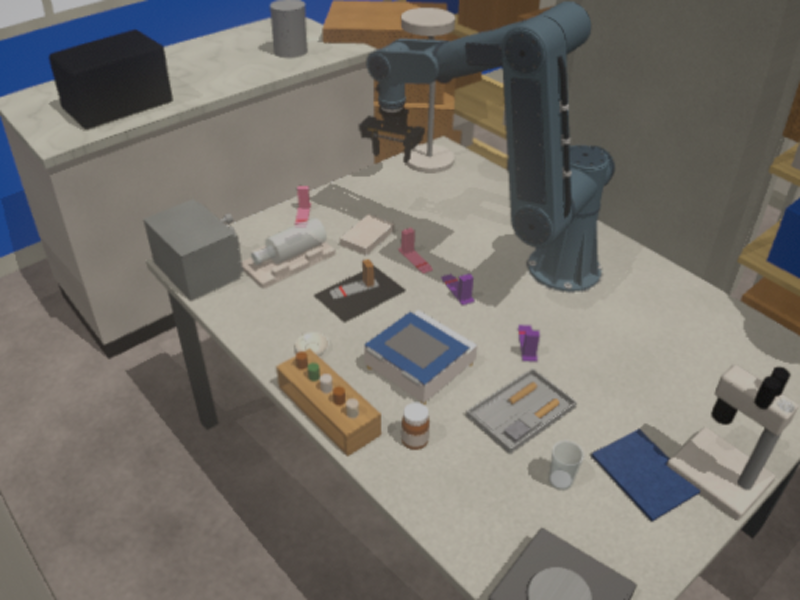

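View pics/top0.png

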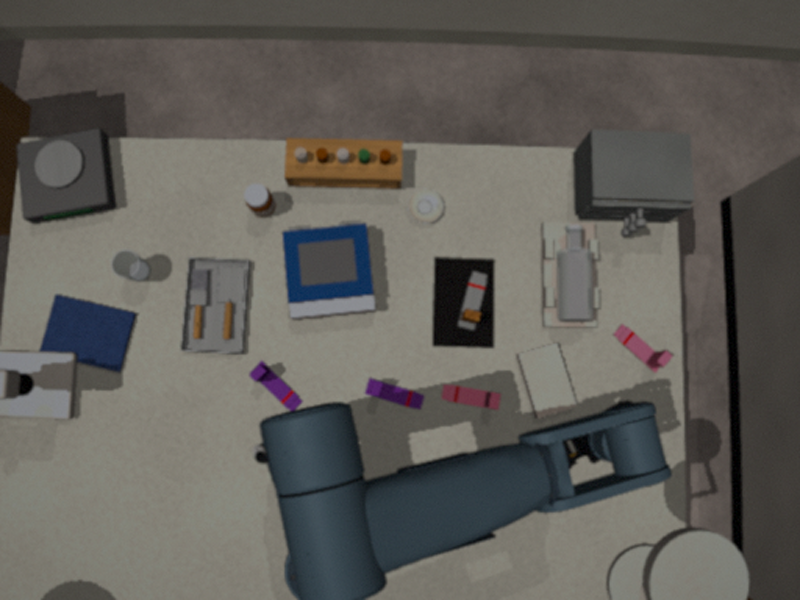

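The steel lifter with a wooden handle lies on the black pad at top (473,300) and scene (355,285). The look-alikes, pink at top (640,345) and (470,397) and purple at (395,393) and (275,385), aren't on the pad. The one on the pad fits the description. The case is at top (328,270), with its step toward the robot. I'll confirm in an enlarged crop.

```bash
python3 - <<'E'
from h import *
im=np.load("pics/top0.npy")[:,:,::-1]
a=im[140:225,175:325]  # rows, cols
sc=np.load("pics/scene0.npy")[:,:,::-1][160:260,195:310]
A=cv2.resize(a,None,fx=5.2,fy=5.2,interpolation=cv2.INTER_CUBIC)
cv2.imwrite("pics/crop1.png",A)
def corners(mask,name):
    c=max(cv2.findContours(mask.astype(np.uint8),cv2.RETR_EXTERNAL,cv2.CHAIN_APPROX_NONE)[0],key=cv2.contourArea)
    r=cv2.minAreaRect(c); b=cv2.boxPoints(r); print(name,np.round(b,1).tolist(),np.round(r[1],1)); return b
b,g,r=[im[:,:,i].astype(int) for i in range(3)]
roi=np.zeros(im.shape[:2],bool); roi[135:230,170:250]=1
blue=roi&(b>r+40); lid=corners(blue,"lid")
roi[:]=0; roi[155:230,265:330]=1
blk=roi&(r+g+b<130); p=corners(cv2.morphologyEx(blk.astype(np.uint8),cv2.MORPH_CLOSE,np.ones((9,9))),"pad")
print("pad w",np.round(ray("top",p,6),1).tolist()); 
for z in(76.5,82,88): print("lid",z,np.round(ray("top",lid,z),1).tolist())
print(cam("top")[3], cam("scene")[3])
E
```

```text
lid [[180.60000610351562, 148.10000610351562], [233.8000030517578, 143.0], [238.0, 187.8000030517578], [184.8000030517578, 192.89999389648438]] [45.  53.4]
pad [[276.8999938964844, 220.39999389648438], [278.5, 165.0], [315.5, 166.0], [314.0, 221.39999389648438]] [37.1 55.5]
pad w [[440.6, -227.1, 6.0], [654.0, -230.4, 6.0], [653.4, -373.8, 6.0], [439.4, -368.0, 6.0]]
lid 76.5 [[695.6, 137.6, 76.5], [719.1, -58.7, 76.5], [551.8, -78.6, 76.5], [529.0, 114.7, 76.5]]
lid 82 [[694.3, 136.7, 82.0], [717.7, -58.9, 82.0], [551.1, -78.7, 82.0], [528.3, 113.9, 82.0]]
lid 88 [[692.9, 135.8, 88.0], [716.2, -59.1, 88.0], [550.2, -78.9, 88.0], [527.5, 113.1, 88.0]]
[-149.54076956  548.3032555  1597.86946953] [ 491.31939183 -101.07460393 2242.24569163]
```

View pics/crop1.png

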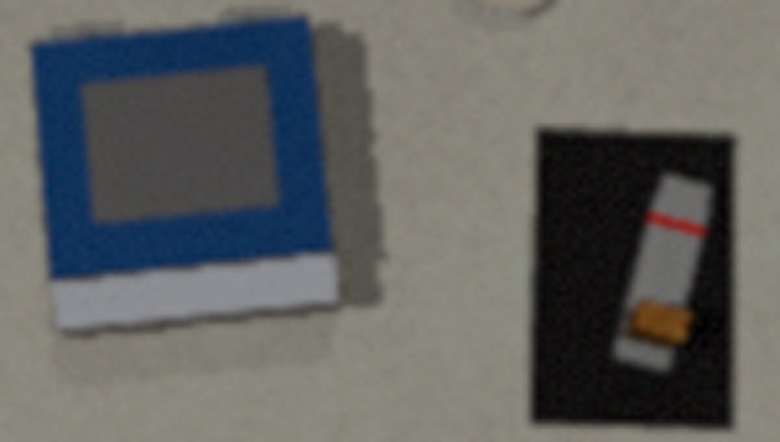

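The crop confirms it: grey steel blade with the red band at (677,222) toward the far end and the wooden handle at (660,322), on the black pad. The lid's front edge is at crop y≈265, with the white step below it. Next I'll fit both models to silhouettes.

```bash
cat > fit.py <<'E'
from h import *
from scipy.optimize import minimize
S=8
def box(x0,x1,y0,y1,z0,z1): return np.array([[x,y,z] for x in(x0,x1) for y in(y0,y1) for z in(z0,z1)],float)
def place(P,x,y,yaw,z): c,s=np.cos(yaw),np.sin(yaw); return P@np.array([[c,s,0],[-s,c,0],[0,0,1]])+[x,y,z]
def render(n,boxes,roi):
    r0,r1,c0,c1=roi; m=np.zeros(((r1-r0)*S,(c1-c0)*S),np.uint8)
    for B in boxes:
        p=proj(n,B); q=((p-[c0,r0]+.5)*S-.5)
        cv2.fillConvexPoly(m,cv2.convexHull(np.round(q*16).astype(np.int32)),255,shift=4)
    return cv2.resize(m,(c1-c0,r1-r0),interpolation=cv2.INTER_AREA)/255.
def up(n): return cams.camera_info(n)
LID=[box(-87,85,-100,100,0,8)]
LIFT=[box(-25,100,-20,20,0,5),box(100,115,-20,20,1,4),box(-11,11,-18,18,5,80)]
def fit(models,data,p0,z=None,step=(4,4,.04,4)):
    def cost(p):
        B=[place(b,p[0],p[1],p[2],p[3] if z is None else z) for b in models]
        return sum(((cv2.GaussianBlur(render(n,B,roi),(0,0),.5)-m)**2).sum() for n,roi,m in data)
    p0=np.array(p0,float); sx=np.vstack([p0]+[p0+np.eye(len(p0))[i]*step[i] for i in range(len(p0))])
    r=minimize(cost,p0,method="Nelder-Mead",options=dict(initial_simplex=sx,xatol=.02,fatol=1e-3,maxiter=400)); return r.x,r.fun
E
cat > f1.py <<'E'
from fit import *
import sys
def lidmask(n,im,roi):
    r0,r1,c0,c1=roi; s=im[r0:r1,c0:c1].astype(float); b=np.clip((s[:,:,2]-s[:,:,0]-15)/50,0,1)
    k=(b>.5).astype(np.uint8); cs=max(cv2.findContours(k,cv2.RETR_EXTERNAL,cv2.CHAIN_APPROX_NONE)[0],key=cv2.contourArea)
    f=cv2.drawContours(np.zeros_like(k),[cs],-1,1,-1); near=cv2.dilate(f,np.ones((3,3))); e=cv2.erode(f,np.ones((5,5)))
    return np.where(e>0,1,b*near)
def liftmask(n,im,roi):
    r0,r1,c0,c1=roi; s=im[r0:r1,c0:c1].astype(float).max(2); return np.clip((s-30)/70,0,1)
if __name__=="__main__":
    T=np.load("pics/top0.npy"); C=np.load("pics/scene0.npy")
    rt,rs=(135,205,172,246),(192,258,225,312)
    mt,ms=lidmask("top",T,rt),lidmask("scene",C,rs)
    for nm,d in(("both",[("top",rt,mt),("scene",rs,ms)]),("top",[("top",rt,mt)]),("scene",[("scene",rs,ms)])):
        print(nm,fit(LID,d,[625,30,.12,75]))
    lt=(170,215,288,318); ls=(163,195,210,243)
    lt_m,ls_m=liftmask("top",T,lt),liftmask("scene",C,ls)
    print(np.round(T[185:200:4,290:316:3].max(2)))
    for nm,d in(("both",[("top",lt,lt_m)]),):
        print(nm,fit(LIFT,d,[506,-312,-.22],z=6))
    v=np.vstack([np.hstack([mt,render("top",[place(LID[0],625,30,.12,75)],rt)]) ])
E
python3 f1.py
```

```text
both (array([6.23825370e+02, 2.83257654e+01, 1.24991232e-01, 7.41508179e+01]), np.float64(189.76432742487356))
top (array([6.34215712e+02, 3.31496906e+01, 1.23798896e-01, 2.16374779e+01]), np.float64(5.276080191409987))
scene (array([6.22271643e+02, 2.74442156e+01, 1.45463575e-01, 7.58542969e+01]), np.float64(111.03147146528332))
[[ 17  15  16  89 107 110 120  30  16]
 [ 15  17  21 108 106 108  89  14  22]
 [ 19  17  56 109 107 110  51  18  21]
 [ 16  20  89 101 106 103  19  15  15]]
both (array([ 5.08132468e+02, -3.11661677e+02, -2.45519989e-01]), np.float64(106.21979111731))
```

```bash
python3 - <<'E'
from f1 import *
T=np.load("pics/top0.npy"); C=np.load("pics/scene0.npy")
rt=(135,205,172,246); mt=lidmask("top",T,rt)
for z in(68.5,74.5,80.5): print(z,fit(LID,[("top",rt,mt)],[625,30,.12],z=z))
lt=(170,215,288,313); m=liftmask("top",T,lt)
print(fit(LIFT,[("top",lt,m)],[506,-312,-.22],z=6))
rs=(192,258,225,312); ms=lidmask("scene",C,rs)
ls=(163,195,205,255)
a=C[rs[0]:rs[1],rs[2]:rs[3],::-1].copy()
r=render("scene",[place(LID[0],624,28.3,.125,74.5)],rs)
vis=np.hstack([a]+[cv2.cvtColor((x*255).astype(np.uint8),cv2.COLOR_GRAY2BGR) for x in(ms,r)])
cv2.imwrite("pics/dbg.png",cv2.resize(vis,None,fx=3,fy=3,interpolation=cv2.INTER_NEAREST))
E
```

```text
68.5 (array([6.25546216e+02, 2.91094203e+01, 1.24543964e-01]), np.float64(60.17496940960579))
74.5 (array([6.24409698e+02, 2.85275362e+01, 1.32033945e-01]), np.float64(74.05465813888472))
80.5 (array([6.23505648e+02, 2.76127486e+01, 1.26832263e-01]), np.float64(89.48960342539854))
(array([ 5.08137663e+02, -3.11651404e+02, -2.43056242e-01]), np.float64(13.995961492089675))
```

View pics/dbg.png

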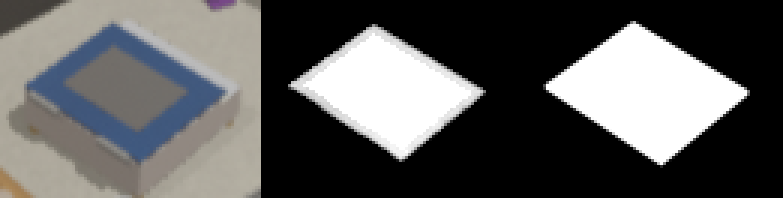

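The picture compares the scene-view lid mask with the model. They agree in position; the mask's soft border only reflects weaker blue in that view. The top fits are good, so I'll work out the approach to the handle, closing along the blade's length for pitch stiffness.

```bash
cat >> h.py <<'E'
def down(yaw):  # tool pointing down, tool y along heading yaw+180 or yaw: choose -x_lifter..; y axis = heading yaw
    y=np.array([np.cos(yaw),np.sin(yaw),0]); z=np.array([0,0,-1.]); return R.from_matrix(np.c_[np.cross(y,z),y,z])
def rel(p,yaw,s=None):
    s=s or sense(); R0=R.from_quat(s["eef_rot"]); d=R0.inv().apply(np.array(p,float)-s["tool_pos"])
    w=(R0.inv()*down(yaw)).as_rotvec(degrees=True); return np.round(d,1).tolist(),np.round(w,1).tolist()
E
python3 - <<'E'
from h import *
s=sense(); print(s["joint_pos"],s["time"])
for z in(150,37): print(z,rel([508.1,-311.7,z],-.243))
E
```

```text
[-1.33330052e+00  1.80793411e-01  1.60700776e+00 -1.64002550e-05
  1.35377196e+00 -2.06309914e-01] 0.85
150 ([325.0, -75.3, 88.7], [0.0, 0.0, -50.6])
37 ([325.0, -75.3, 201.7], [0.0, 0.0, -50.6])
```

Emit:
step_arm([
  [[20, -5, 0, 0, 0, -3], [50, -12, 0, 0, 0, -8], [90, -21, 10, 0, 0, -14], [130, -30, 22, 0, 0, -20], [170, -40, 36, 0, 0, -26], [210, -49, 50, 0, 0, -33], [245, -57, 64, 0, 0, -39], [275, -64, 76, 0, 0, -44], [300, -70, 84, 0, 0, -48], [318, -74, 88, 0, 0, -50], [325, -75.3, 88.7, 0, 0, -50.6], [325, -75.3, 88.7, 0, 0, -50.6]],
], gripper=1)

```text
time: 2.35
tool_pos: [508.4, -311.7, 150.4]
eef_rot: [0.788, 0.616, -0.0, 0.0]
wrist_force: [0.4, -1.1, -0.7]
grip_width: 88.2
finger_force: 0.0
```

```bash
python3 - <<'E'
from h import *
s=sense(); print(s["joint_pos"],s["time"],s["tool_pos"],s["wrist_force"],s["grip_width"])
print(rel([508.1,-311.7,37],-.243))
im=cams.snapshot("scene"); cv2.imwrite("pics/s1.png",cv2.resize(im[120:240,170:290,::-1],(600,600),interpolation=cv2.INTER_CUBIC))
for th in("lifter","lifter_tip"):
    for d in cams.landmark_of(th,"scene")[:6]:
        if np.linalg.norm(np.array(d["xyz"])[:2]-[550,-320])<90: print(th,np.round(d["xyz"],1),d["confidence"])
E
```

```text
[-7.48818905e-01  3.17754419e-01  1.62766791e+00 -1.96190944e-04
  1.19570447e+00 -5.05229130e-01] 2.35 [ 508.36030523 -311.72345318  150.35122846] [ 0.40999309 -1.05228873 -0.66026826] 88.21435812237675
([0.0, -0.3, 113.4], [0.0, 0.0, -0.0])
lifter [ 507.6 -313.9    8.9] 0.64
lifter_tip [ 620.3 -341.5    7. ] 0.5
```

View pics/s1.png

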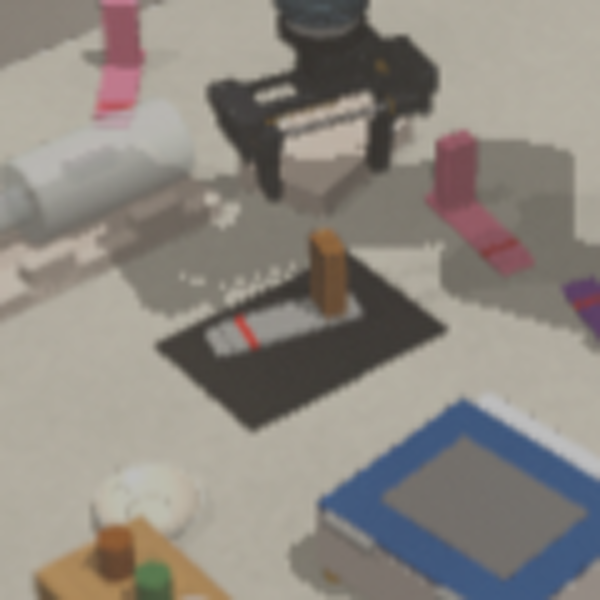

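The open fingers straddle the handle (327,272), one at (270,180) and one at (380,150), along the blade's length. I'll descend and grip.

Emit:
step_arm([
  [[0, 0, 10, 0, 0, 0], [0, 0, 30, 0, 0, 0], [0, 0, 52, 0, 0, 0], [0, 0, 72, 0, 0, 0], [0, 0, 90, 0, 0, 0], [0, 0, 104, 0, 0, 0], [0, 0, 111, 0, 0, 0], [0, 0, 113.4, 0, 0, 0], [0, 0, 113.4, 0, 0, 0]],
])

```text
time: 3.62
tool_pos: [508.4, -312.0, 37.0]
eef_rot: [0.788, 0.616, 0.0, 0.0]
wrist_force: [0.3, 0.4, -0.5]
grip_width: 87.9
finger_force: 0.0
```

Emit:
step_arm([
  [[0, 0, 0, 0, 0, 0], [0, 0, 0, 0, 0, 0], [0, 0, 0, 0, 0, 0], [0, 0, 0, 0, 0, 0], [0, 0, 0, 0, 0, 0], [0, 0, 0, 0, 0, 0], [0, 0, 0, 0, 0, 0], [0, 0, 0, 0, 0, 0]],
], gripper=-1, newtons=45)

```text
time: 4.62
tool_pos: [508.1, -311.7, 36.6]
eef_rot: [0.788, 0.616, -0.0, -0.0]
wrist_force: [-0.2, -0.8, 0.3]
grip_width: 21.7
finger_force: 45.0
```

Gripped at a width of 21.7 mm, which matches the handle. Next I'll lift and carry it to in front of the case.

```bash
cat >> h.py <<'E'
CX,CY,CYAW=624.4,28.5,.127
def case2w(x,y=0): c,s=np.cos(CYAW),np.sin(CYAW); return np.array([CX+c*x-s*y,CY+s*x+c*y])
def w2case(p): c,s=np.cos(CYAW),np.sin(CYAW); d=np.array(p[:2])-[CX,CY]; return np.array([c*d[0]+s*d[1],-s*d[0]+c*d[1]])
E
python3 - <<'E'
from h import *
s=sense()
for x in(-240,-208): print(case2w(x),rel([*case2w(x),175],CYAW))
E
```

```text
[386.33287995  -1.89813073] ([271.3, -192.9, -138.4], [-0.0, -0.0, -21.2])
[418.07516262   2.15495337] ([282.9, -163.1, -138.4], [-0.0, -0.0, -21.2])
```

Emit:
step_arm([
  [[0, 0, -5, 0, 0, 0], [0, 0, -15, 0, 0, 0], [0, 0, -32, 0, 0, 0], [0, 0, -52, 0, 0, 0], [0, 0, -74, 0, 0, 0], [0, 0, -96, 0, 0, 0], [0, 0, -115, 0, 0, 0], [0, 0, -128, 0, 0, 0], [0, 0, -136, 0, 0, 0], [0, 0, -138, 0, 0, 0], [0, 0, -138, 0, 0, 0]],
])

```text
time: 6.0
tool_pos: [507.8, -311.5, 174.0]
eef_rot: [0.788, 0.616, -0.0, -0.001]
wrist_force: [1.1, -0.3, -1.9]
grip_width: 21.3
finger_force: 45.0
```

```bash
python3 - <<'E'
from h import *
s=sense(); print(s["tool_pos"],s["wrist_force"],s["wrist_torque"],s["finger_force"])
for x in(-240,-208): print(case2w(x),rel([*case2w(x),175],CYAW))
E
```

```text
[ 507.83671952 -311.51755996  174.01333096] [ 1.05824575 -0.25596171 -1.8794528 ] [-0.03975575 -0.04165957  0.01740193] 44.998656967654824
[386.33287995  -1.89813073] ([271.1, -192.7, -0.7], [-0.0, -0.0, -21.2])
[418.07516262   2.15495337] ([282.7, -162.8, -0.7], [-0.0, -0.0, -21.2])
```

Emit:
step_arm([
  [[8, -6, 0, 0, 0, 0], [27, -19, 0, 0, 0, -2], [60, -42, 0, 0, 0, -5], [95, -67, 0, 0, 0, -8], [130, -92, 0, 0, 0, -11], [165, -117, 0, 0, 0, -14], [200, -142, 0, 0, 0, -17], [230, -163, 0, 0, 0, -19], [252, -179, 0, 0, 0, -20.5], [266, -189, 0, 0, 0, -21.2], [271.1, -192.7, 0, 0, 0, -21.2], [271.1, -192.7, 0, 0, 0, -21.2]],
])

```text
time: 7.5
tool_pos: [386.7, -2.3, 174.7]
eef_rot: [0.661, 0.75, -0.0, 0.0]
wrist_force: [0.3, -0.3, -2.0]
grip_width: 21.6
finger_force: 45.0
```

Emit:
step_arm([
  [[0, 0, 5, 0, 0, 0], [0, 0, 18, 0, 0, 0], [0, 0, 34, 0, 0, 0], [0, 0, 48, 0, 0, 0], [0, 0, 56, 0, 0, 0], [0, 0, 60, 0, 0, 0], [0, 0, 60, 0, 0, 0]],
])

```text
time: 8.38
tool_pos: [386.6, -2.2, 114.5]
eef_rot: [0.661, 0.75, -0.0, -0.0]
wrist_force: [0.6, 0.0, -1.8]
grip_width: 21.5
finger_force: 45.0
```

```bash
python3 - <<'E'
from h import *
s=sense(); print(s["time"],s["tool_pos"],s["eef_rot"],s["wrist_force"],s["wrist_torque"],s["joint_pos"])
print(w2case(s["tool_pos"]),rel([*case2w(-208),115],CYAW))
a=cams.snapshot("top"); b=cams.snapshot("scene"); np.save("pics/t2.npy",a); np.save("pics/s2.npy",b)
for n in("top","scene"):
    for d in cams.landmark_of("lifter_tip",n)[:6]:
        print(n,np.round(d["xyz"],1),w2case(d["xyz"]),round(d["confidence"],2))
A=cv2.resize(a[140:240,165:265,::-1],(400,400),interpolation=cv2.INTER_CUBIC); B=cv2.resize(b[180:260,230:310,::-1],(400,400),interpolation=cv2.INTER_CUBIC)
cv2.imwrite("pics/c2.png",np.hstack([A,B]))
E
```

```text
8.375 [386.5832877   -2.16012064 114.54034613] [ 6.61149697e-01  7.50254002e-01 -3.87797859e-05 -9.97629761e-05] [ 0.58610455  0.01827902 -1.81179731] [-0.01064623 -0.05911719  0.02612288] [-3.15234615e-01 -9.29767660e-02  2.16864258e+00  8.89295556e-06
  1.06614077e+00 -4.41334956e-01]
[-239.7847923    -0.29159629] ([0.3, 31.8, -0.5], [-0.0, -0.0, -0.1])
top [ 306.1 -200.9    4.8] [-344.79206459 -187.23696803] 0.75
top [ 331.4 -251.5   -2.8] [-326.10476158 -240.63392212] 0.6
top [503.3  13.5  85. ] [-122.02458416    0.45919513] 0.59
top [ 492.4 -682.1    3. ] [-220.94071477 -688.15809271] 0.57
top [283.1  94.1   1.5] [-330.24246124  108.30035456] 0.57
scene [502.6  10.8  85.7] [-123.06092557   -2.13039876] 0.65
scene [ 328.3 -251.7   -1.3] [-329.20512699 -240.43966887] 0.65
scene [284.3  97.5   2. ] [-328.62148545  111.52098144] 0.57
scene [ 302.5 -202.8    2.1] [-348.60372326 -188.6656941 ] 0.5
scene [ 490.4 -680.8    6.2] [-222.75995089 -686.61524472] 0.46
scene [384.4  -4.8  89.9] [-242.28486069   -2.63368218] 0.34
```

View pics/c2.png

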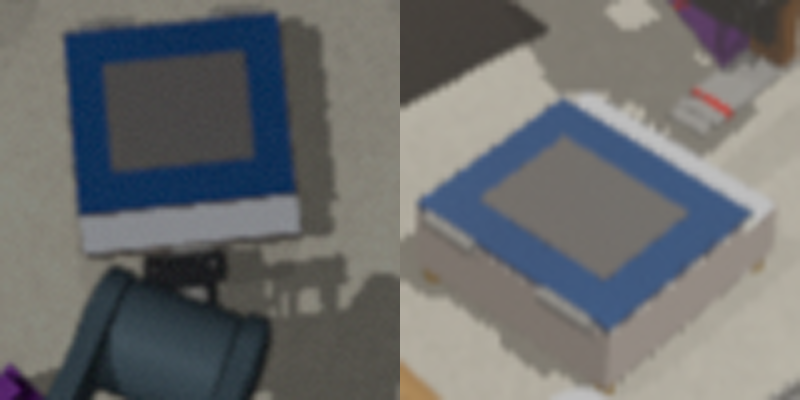

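The top view (left) hides the tip under the gripper, at about (185,270). The scene view (right) shows the blade with its red band at (712,103), in front of the step and square to it. I'll move over the step and feel for its height.

Emit:
step_arm([
  [[0, 4, 0, 0, 0, 0], [0, 12, 0, 0, 0, 0], [0, 22, 0, 0, 0, 0], [0, 29, 0, 0, 0, 0], [0, 31.5, 0, 0, 0, 0], [0, 31.5, 4, 0, 0, 0], [0, 31.5, 7, 0, 0, 0], [0, 31.5, 9, 0, 0, 0], [0, 31.5, 9, 0, 0, 0]],
])

```text
time: 9.7
tool_pos: [417.5, 1.9, 105.4]
eef_rot: [0.661, 0.75, -0.0, -0.0]
wrist_force: [-0.2, -0.4, -1.7]
grip_width: 21.6
finger_force: 45.0
```

Emit:
step_arm([
  [[0, 0, 1, 0, 0, 0], [0, 0, 2, 0, 0, 0], [0, 0, 2, 0, 0, 0]],
])

```text
time: 10.07
tool_pos: [417.8, 1.8, 103.6]
eef_rot: [0.661, 0.75, -0.0, 0.0]
wrist_force: [-0.2, -0.0, -1.8]
grip_width: 21.6
finger_force: 45.0
```

Emit:
step_arm([
  [[0, 0, 0.7, 0, 0, 0], [0, 0, 1.5, 0, 0, 0], [0, 0, 1.5, 0, 0, 0]],
])

```text
time: 10.45
tool_pos: [417.7, 1.8, 102.0]
eef_rot: [0.661, 0.75, -0.0, -0.0]
wrist_force: [0.4, -0.5, -1.4]
grip_width: 21.8
finger_force: 45.0
```

Emit:
step_arm([
  [[0, 0, 0.5, 0, 0, 0], [0, 0, 1, 0, 0, 0], [0, 0, 1, 0, 0, 0]],
])

```text
time: 10.82
tool_pos: [417.8, 1.8, 101.1]
eef_rot: [0.661, 0.75, -0.0, -0.0]
wrist_force: [0.4, -0.3, -2.1]
grip_width: 21.5
finger_force: 45.0
```

Emit:
step_arm([
  [[0, 0, 0.5, 0, 0, 0], [0, 0, 1, 0, 0, 0], [0, 0, 1, 0, 0, 0]],
])

```text
time: 11.2
tool_pos: [417.8, 1.8, 100.1]
eef_rot: [0.661, 0.75, -0.0, -0.0]
wrist_force: [0.2, 0.1, -1.0]
grip_width: 21.5
finger_force: 45.0
```

Emit:
step_arm([
  [[0, 0, 0.5, 0, 0, 0], [0, 0, 1, 0, 0, 0], [0, 0, 1, 0, 0, 0]],
])

```text
time: 11.58
tool_pos: [417.7, 1.8, 99.1]
eef_rot: [0.661, 0.75, -0.0, -0.0]
wrist_force: [0.3, -0.2, -2.0]
grip_width: 21.7
finger_force: 45.0
```

Emit:
step_arm([
  [[0, 0, 0.5, 0, 0, 0], [0, 0, 1, 0, 0, 0], [0, 0, 1, 0, 0, 0]],
])

```text
time: 11.95
tool_pos: [417.7, 1.8, 98.1]
eef_rot: [0.661, 0.75, -0.0, -0.0]
wrist_force: [-0.3, 0.2, -2.1]
grip_width: 21.6
finger_force: 45.0
```

Emit:
step_arm([
  [[0, 0, 0.5, 0, 0, 0], [0, 0, 1, 0, 0, 0], [0, 0, 1, 0, 0, 0]],
])

```text
time: 12.32
tool_pos: [417.7, 1.8, 97.1]
eef_rot: [0.661, 0.75, -0.0, -0.0]
wrist_force: [-0.8, -0.0, -1.1]
grip_width: 21.8
finger_force: 45.0
```

Emit:
step_arm([
  [[0, 0, 0.5, 0, 0, 0], [0, 0, 1, 0, 0, 0], [0, 0, 1, 0, 0, 0]],
])

```text
time: 12.7
tool_pos: [418.0, 1.7, 96.6]
eef_rot: [0.661, 0.75, 0.0, 0.0]
wrist_force: [-3.1, -0.1, 4.8]
grip_width: 21.5
finger_force: 45.0
```

Contact at TCP z ≈ 96.8 with 6 N up, so the step is at about 66 mm. I'll raise to mid-gap (about 1.7 mm above the step) and ease in.

Emit:
step_arm([
  [[0, 0, -1.2, 0, 0, 0], [0, 0, -2.4, 0, 0, 0], [0, 1, -2.4, 0, 0, 0], [0, 3, -2.4, 0, 0, 0], [0, 5, -2.4, 0, 0, 0], [0, 7, -2.4, 0, 0, 0], [0, 9, -2.4, 0, 0, 0], [0, 10, -2.4, 0, 0, 0], [0, 10, -2.4, 0, 0, 0]],
])

```text
time: 13.82
tool_pos: [427.8, 3.1, 98.5]
eef_rot: [0.661, 0.75, -0.0, -0.0]
wrist_force: [-0.0, 0.1, -1.9]
grip_width: 21.7
finger_force: 45.0
```

```bash
python3 - <<'E'
from h import *
s=sense(); print(s["time"],s["tool_pos"],R.from_quat(s["eef_rot"]).as_matrix()[:,2],s["wrist_force"],s["wrist_torque"],w2case(s["tool_pos"])+[115+87,0])
E
```

```text
13.825 [427.75526658   3.09593473  98.49623828] [-5.73967288e-05  3.78702004e-05 -9.99999998e-01] [-0.02930068  0.10026176 -1.87362998] [-0.02559762 -0.05333631 -0.01937551] [ 3.72132727 -0.2926681 ]
```

Emit:
step_arm([
  [[0, 1.5, 0, 0, 0, 0], [0, 3, 0, 0, 0, 0], [0, 4.5, 0, 0, 0, 0], [0, 6, 0, 0, 0, 0], [0, 6, 0, 0, 0, 0]],
])

```text
time: 14.45
tool_pos: [433.8, 3.8, 98.5]
eef_rot: [0.661, 0.75, 0.0, 0.0]
wrist_force: [0.4, -0.2, -2.0]
grip_width: 21.7
finger_force: 45.0
```

Emit:
step_arm([
  [[0, 1.5, 0, 0, 0, 0], [0, 3, 0, 0, 0, 0], [0, 4.5, 0, 0, 0, 0], [0, 6, 0, 0, 0, 0], [0, 6, 0, 0, 0, 0]],
])

```text
time: 15.08
tool_pos: [439.8, 4.6, 98.5]
eef_rot: [0.661, 0.75, 0.0, 0.0]
wrist_force: [0.1, 1.2, -1.1]
grip_width: 21.6
finger_force: 45.0
```

```bash
python3 - <<'E'
from h import *
b=cams.snapshot("scene"); np.save("pics/s3.npy",b)
s=sense(); x=w2case(s["tool_pos"])[0]; print(x+202)
q=b.astype(int); red=(q[:,:,0]-q[:,:,1]>60)&(q[:,:,2]<110); ys,xs=np.where(red[185:225,270:310]); 
w=(q[185:225,270:310,0]-q[185:225,270:310,1])[ys,xs]; cen=np.array([[np.average(xs,weights=w)+270,np.average(ys,weights=w)+185]])
g=ray("scene",cen,72); print(len(xs),cen,g,w2case(g[0]),"expected band x",x+115-34)
cv2.imwrite("pics/c3.png",cv2.resize(b[180:220,270:320,::-1],(750,600),interpolation=cv2.INTER_CUBIC))
print(proj("scene",[[*case2w(-87,y),z] for y in(-100,0,100) for z in(74.5,82.5)]))
E
```

```text
15.723945269721014
11 [[283.76053215 209.56873614]] [[517.69676616  16.76755833  72.        ]] [-107.32989948    1.87695939] expected band x -105.27605473027899
[[261.53796782 200.17734581]
 [261.57723607 198.70565045]
 [280.18842384 211.39179267]
 [280.27992112 209.91272497]
 [299.80216396 223.18287491]
 [299.95203906 221.69908452]]
```

View pics/c3.png

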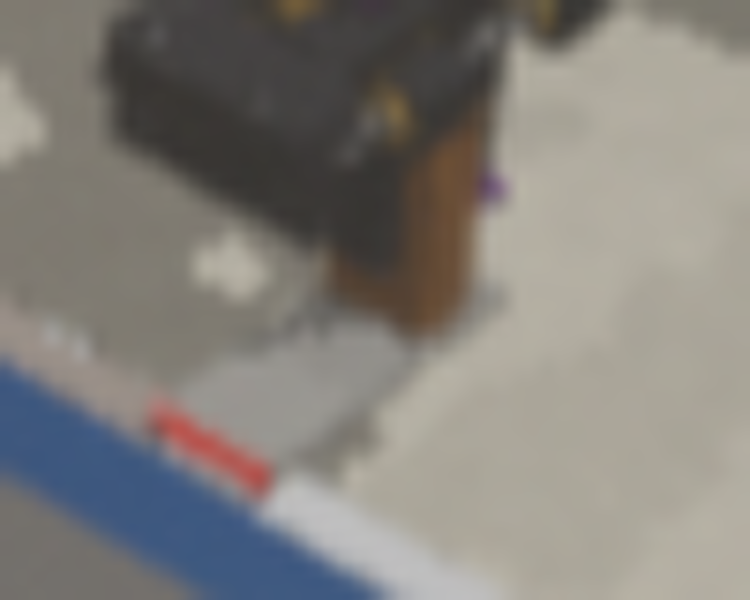

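The band at crop (150–270, 405–490) sits just in front of the lid's blue edge in this oblique view, where the lid's top edge hides the strip behind it. I'll calibrate the edge and band in the same camera, using the earlier frames.

```bash
python3 - <<'E'
from h import *
zs=66.2
def edge(im):
    q=im.astype(float); d=q[:,:,2]-q[:,:,0]; P=[]
    for c in range(266,296):
        r0=int(np.interp(c,[261.5,300],[199,222])); col=d[r0-6:r0+7,c]
        hi=np.median(col[-4:]); lo=col[:3].mean(); t=(hi+lo)/2
        k=np.where((col[:-1]<t)&(col[1:]>=t))[0]
        if len(k): k=k[-1]; P.append([c,r0-6+k+(t-col[k])/(col[k+1]-col[k])])
    return np.array(P)
for f in("scene0","s2"):
    e=edge(np.load(f"pics/{f}.npy")); w=ray("scene",e,zs+16.5); x=np.array([w2case(p)[0] for p in w]); print(f,len(x),"lid top edge case x",np.median(x),x.std())
q=np.load("pics/s2.npy").astype(int); r=q[:,:,0]-q[:,:,1]; m=np.zeros_like(r); m[190:215,285:320]=1
for f,tx,z in(("s2",-239.8,114.5-30.6+5),):
    ys,xs=np.where((m>0)&(r>40)&(q[:,:,2]<120)); w=r[ys,xs]; c=np.array([[np.average(xs,weights=w),np.average(ys,weights=w)]])
    print(f,len(xs),c,w2case(ray("scene",c,z)[0]),"exp",tx+115-34)
# occlusion: lid top edge ray at blade top
e=proj("scene",[[*case2w(-87,0),zs+16.5]]); print("hidden behind case x",w2case(ray("scene",e,zs+6.7)[0]))
T=np.load("pics/top0.npy").astype(float); d=T[:,:,2]-T[:,:,0]; P=[]
for c in range(190,232):
    col=d[178:198,c]; hi=np.median(col[:6]); lo=col[-8:-4].mean(); t=(hi+lo)/2; k=np.where((col[:-1]>=t)&(col[1:]<t))[0][0]; P.append([c,178+k+(col[k]-t)/(col[k]-col[k+1])])
w=ray("top",P,zs+16.5); x=[w2case(p)[0] for p in w]; print("top lid edge",np.median(x),np.std(x))
E
```

```text
scene0 30 lid top edge case x -86.782165421214 0.41927064078216464
s2 30 lid top edge case x -86.48000589413826 0.4224325488534525
s2 16 [[292.67572634 200.36363636]] [-160.06185764    4.15541754] exp -158.8
hidden behind case x [-95.5693051   -6.60741596]
top lid edge -86.8073487733102 1.098492866234527
```

Both cameras put the lid's edge at case x ≈ −86.7, so the tip is about 15 mm in. I'll go another 17 mm, in gentle stages.

Emit:
step_arm([
  [[0, 1.5, 0, 0, 0, 0], [0, 3, 0, 0, 0, 0], [0, 4.5, 0, 0, 0, 0], [0, 6, 0, 0, 0, 0], [0, 7.5, 0, 0, 0, 0], [0, 9, 0, 0, 0, 0], [0, 9, 0, 0, 0, 0]],
])

```text
time: 16.0
tool_pos: [448.6, 5.7, 98.5]
eef_rot: [0.661, 0.75, 0.0, -0.0]
wrist_force: [-0.3, 0.2, -2.0]
grip_width: 21.5
finger_force: 45.0
```

Emit:
step_arm([
  [[0, 1.5, 0, 0, 0, 0], [0, 3, 0, 0, 0, 0], [0, 4.5, 0, 0, 0, 0], [0, 6, 0, 0, 0, 0], [0, 7.2, 0, 0, 0, 0], [0, 8, 0, 0, 0, 0], [0, 8, 0, 0, 0, 0]],
])

```text
time: 16.88
tool_pos: [456.5, 6.7, 98.5]
eef_rot: [0.661, 0.75, -0.0, -0.0]
wrist_force: [-0.5, -0.3, -1.5]
grip_width: 21.5
finger_force: 45.0
```

```bash
python3 - <<'E'
from h import *
s=sense(); print(s["time"],s["tool_pos"],R.from_quat(s["eef_rot"]).as_matrix()[:,2],s["wrist_force"],s["wrist_torque"],w2case(s["tool_pos"])+[202,0])
p=w2case(s["tool_pos"])
# arc plan: tip at radius r about hinge; contact begins when tip top reaches lid underside
tx=p[0]+115; r=85-tx
for a in range(0,46,4):
    t=np.radians(a); print(a,"y",round(r*(1-np.cos(t)),1),"up",round(r*np.sin(t),1))
print(r)
E
```

```text
16.875 [456.50617065   6.73968679  98.50642109] [-7.54830509e-05  1.92369953e-05 -9.99999997e-01] [-0.47068108 -0.29598335 -1.54704353] [-0.09457951 -0.01295826 -0.00751225] [32.7021947  -0.31981885]
0 y 0.0 up 0.0
4 y 0.3 up 9.7
8 y 1.4 up 19.4
12 y 3.0 up 29.0
16 y 5.4 up 38.4
20 y 8.4 up 47.6
24 y 12.0 up 56.7
28 y 16.3 up 65.4
32 y 21.2 up 73.8
36 y 26.6 up 81.9
40 y 32.6 up 89.5
44 y 39.1 up 96.8
139.29780530479545
```

Depth is about 32 mm with no contact force. Now I'll raise along the tip's arc about the hinge (r ≈ 139 mm), first to about 20°.

Emit:
step_arm([
  [[0, 0, -1, 0, 0, 0], [0, 0, -2.5, 0, 0, 0], [0, 0.1, -5, 0, 0, 0], [0, 0.2, -8, 0, 0, 0], [0, 0.5, -12.5, 0, 0, 0], [0, 0.9, -17, 0, 0, 0], [0, 1.4, -22.2, 0, 0, 0], [0, 2.2, -27, 0, 0, 0], [0, 3, -31.8, 0, 0, 0], [0, 4.2, -36.5, 0, 0, 0], [0, 5.4, -41.2, 0, 0, 0], [0, 5.4, -41.2, 0, 0, 0]],
], newtons=58)

```text
time: 18.38
tool_pos: [462.1, 7.4, 140.1]
eef_rot: [0.661, 0.75, 0.0, 0.0]
wrist_force: [-1.5, -0.2, -3.2]
grip_width: 21.6
finger_force: 58.0
```

```bash
cat > lidang.py <<'E'
from f1 import *
def opened(a,z0=74.6):
    P=LID[0]-[85,0,0]; c,s=np.cos(a),np.sin(a)  # front (x<0) rises
    Q=np.c_[P[:,0]*c+P[:,2]*s, P[:,1], -P[:,0]*s+P[:,2]*c]+[85,0,0]; return place(Q,CX,CY,CYAW,z0)
def angle(im,n="scene",roi=(150,258,225,320)):
    r0,r1,c0,c1=roi; q=im[r0:r1,c0:c1].astype(float); k=((q[:,:,2]-q[:,:,0]>25)).astype(np.uint8)
    cs=max(cv2.findContours(k,cv2.RETR_EXTERNAL,cv2.CHAIN_APPROX_NONE)[0],key=cv2.contourArea); m=cv2.drawContours(np.zeros_like(k),[cs],-1,1,-1)
    A=np.radians(np.arange(0,60,.5)); e=[((render(n,[opened(a)],roi)-m)**2).sum() for a in A]; return np.degrees(A[np.argmin(e)]),min(e),int(m.sum())
E
python3 - <<'E'
from lidang import *
s=sense(); print(s["time"],s["tool_pos"],R.from_quat(s["eef_rot"]).as_matrix()[:,2],s["wrist_force"],s["wrist_torque"])
print(angle(np.load("pics/scene0.npy")))
b=cams.snapshot("scene"); np.save("pics/s4.npy",b); print(angle(b))
cv2.imwrite("pics/c4.png",cv2.resize(b[150:258,225:345,::-1],(660,594),interpolation=cv2.INTER_CUBIC))
E
```

```text
18.375 [462.09149795   7.3994733  140.14145538] [ 5.68372376e-04 -9.81971755e-05 -9.99999834e-01] [-1.5027285  -0.20619753 -3.22638786] [-0.04586233  0.39322619 -0.0124673 ]
(np.float64(0.0), np.float64(112.21928489042675), 1544)
(np.float64(14.500000000000002), np.float64(90.42732795078815), 1842)
```

View pics/c4.png

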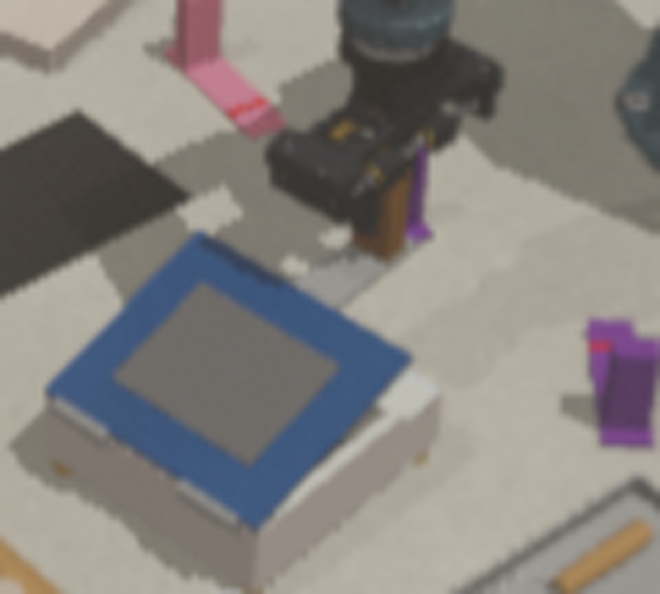

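The picture shows the lid (its front edge near (200,235)–(410,360)) raised on the blade, at about 15°. The hand is well clear. I'll continue to about 40°.

Emit:
step_arm([
  [[0, 0.6, -2, 0, 0, 0], [0, 1.8, -6, 0, 0, 0], [0, 3.4, -10.5, 0, 0, 0], [0, 5.2, -15, 0, 0, 0], [0, 7.2, -19.5, 0, 0, 0], [0, 9.4, -24, 0, 0, 0], [0, 11.8, -28.8, 0, 0, 0], [0, 14.5, -33, 0, 0, 0], [0, 17.5, -37.6, 0, 0, 0], [0, 19.8, -41.5, 0, 0, 0], [0, 22, -44.5, 0, 0, 0], [0, 22, -44.5, 0, 0, 0]],
])

```text
time: 19.92
tool_pos: [484.2, 10.2, 184.7]
eef_rot: [0.661, 0.75, 0.0, 0.0]
wrist_force: [-2.0, -0.5, -2.2]
grip_width: 21.6
finger_force: 58.0
```

```bash
python3 - <<'E'
from lidang import *
s=sense(); print(s["time"],s["tool_pos"],R.from_quat(s["eef_rot"]).as_matrix()[:,2],s["wrist_force"],s["wrist_torque"])
b=cams.snapshot("scene"); np.save("pics/s5.npy",b); print(angle(b))
t=cams.snapshot("top"); np.save("pics/t5.npy",t); print(angle(t,"top",(120,240,172,260)))
E
```

```text
19.925 [484.22606076  10.19912344 184.66758904] [ 1.22275387e-03 -6.80286375e-06 -9.99999252e-01] [-2.02170132 -0.45363661 -2.16763081] [-1.18581010e-01  4.93931453e-01 -1.83817053e-04]
(np.float64(36.0), np.float64(78.02566705113418), 2050)
(np.float64(59.5), np.float64(806.6696808919646), 766)
```

Emit:
step_arm([
  [[0, 1.5, -2.2, 0, 0, 0], [0, 3.2, -4.6, 0, 0, 0], [0, 4.8, -6.8, 0, 0, 0], [0, 6, -8.5, 0, 0, 0], [0, 6, -8.5, 0, 0, 0]],
])

```text
time: 20.65
tool_pos: [489.9, 10.9, 192.9]
eef_rot: [0.661, 0.75, 0.0, 0.0]
wrist_force: [-0.3, -0.3, -4.9]
grip_width: 21.4
finger_force: 58.0
```

```bash
python3 - <<'E'
from lidang import *
s=sense(); print(s["time"],s["tool_pos"],s["wrist_force"],s["wrist_torque"])
b=cams.snapshot("scene"); print(angle(b))
E
```

```text
20.65 [489.87858294  10.93581351 192.92397702] [-0.25487414 -0.27813478 -4.9445759 ] [-0.11169442  0.40034851 -0.00890889]
(np.float64(39.5), np.float64(75.29342560553633), 2069)
```

At about 40°. I'll lower slightly to unload, then draw the blade straight back.

Emit:
step_arm([
  [[0, 0, 1, 0, 0, 0], [0, 0, 3, 0, 0, 0], [0, -2, 4, 0, 0, 0], [0, -7, 4, 0, 0, 0], [0, -14, 4, 0, 0, 0], [0, -24, 4, 0, 0, 0], [0, -36, 4, 0, 0, 0], [0, -50, 4, 0, 0, 0], [0, -66, 4, 0, 0, 0], [0, -80, 4, 0, 0, 0], [0, -90, 4, 0, 0, 0], [0, -90, 4, 0, 0, 0]],
])

```text
time: 22.2
tool_pos: [399.9, -0.5, 188.9]
eef_rot: [0.661, 0.75, 0.0, 0.0]
wrist_force: [0.1, 0.1, -1.1]
grip_width: 21.8
finger_force: 58.0
```

```bash
python3 - <<'E'
from lidang import *
s=sense(); print(s["time"],s["tool_pos"],s["wrist_force"],s["wrist_torque"],s["joint_pos"])
b=cams.snapshot("scene"); print(angle(b)); np.save("pics/s6.npy",b)
cv2.imwrite("pics/c6.png",cv2.resize(b[140:258,225:360,::-1],(675,590),interpolation=cv2.INTER_CUBIC))
# lifter tip vs expected for pitch check
e=[*case2w(w2case(s["tool_pos"])[0]+115,w2case(s["tool_pos"])[1]),s["tool_pos"][2]-30.6+2.5]; print("exp tip",e,proj("scene",[e]))
for d in cams.landmark_of("lifter_tip","scene")[:6]:
    if np.linalg.norm(np.array(d["xyz"])-e)<40: print(d)
for z in(185,): print(rel([508.1,-311.7,z],-.243))
E
```

```text
22.2 [399.91422276  -0.49671216 188.85819179] [ 0.08810882  0.05236151 -1.08642124] [-0.04059487 -0.04918656 -0.00405175] [-3.00263276e-01 -1.81071261e-01  2.07425215e+00  2.98820505e-05
  1.24784805e+00 -4.25920177e-01]
(np.float64(39.5), np.float64(81.33264129181084), 2067)
exp tip [np.float64(513.9880511128677), np.float64(14.06905881285993), np.float64(160.75819178679748)] [[285.12214895 192.0142198 ]]
{'xyz': [513.4, 12.4, 155.8], 'confidence': 0.86}
([-322.2, 67.5, 4.1], [0.0, 0.0, 21.1])
```

View pics/c6.png

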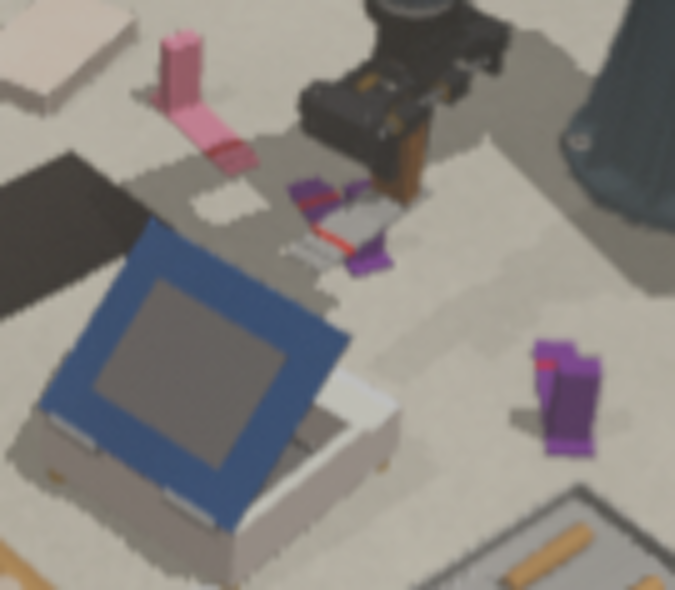

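The lid stays open at 39.5° and the blade is out (band at crop (333,240)). I'll carry it sideways to the pad.

Emit:
step_arm([
  [[-8, 0, 0, 0, 0, 0], [-30, 0, 0, 0, 0, 0], [-65, 0, 0, 0, 0, 1], [-105, 0, 0, 0, 0, 3], [-145, 5, 0, 0, 0, 6], [-185, 15, 0, 0, 0, 9], [-222, 28, 0, 0, 0, 12], [-257, 42, 2, 0, 0, 15], [-288, 55, 4, 0, 0, 18], [-310, 63, 4, 0, 0, 20], [-322.2, 67.5, 4, 0, 0, 21.1], [-322.2, 67.5, 4, 0, 0, 21.1]],
])

```text
time: 23.8
tool_pos: [507.8, -312.1, 184.3]
eef_rot: [0.787, 0.616, -0.0, -0.0]
wrist_force: [-0.2, -0.3, -2.7]
grip_width: 21.4
finger_force: 58.0
```

Emit:
step_arm([
  [[0, 0, 10, 0, 0, 0], [0, 0, 30, 0, 0, 0], [0, 0, 55, 0, 0, 0], [0, 0, 80, 0, 0, 0], [0, 0, 102, 0, 0, 0], [0, 0, 120, 0, 0, 0], [0, 0, 132, 0, 0, 0], [0, 0, 138, 0, 0, 0], [0, 0, 140, 0, 0, 0], [0, 0, 140, 0, 0, 0]],
])

```text
time: 25.05
tool_pos: [508.2, -311.9, 45.2]
eef_rot: [0.787, 0.617, 0.0, 0.0]
wrist_force: [0.4, -0.5, -2.5]
grip_width: 21.6
finger_force: 58.0
```

```bash
python3 - <<'E'
from h import *
s=sense(); print(s["time"],s["tool_pos"],s["wrist_force"],s["wrist_torque"]); print(rel([508.1,-311.7,36.8],-.243))
E
```

```text
25.05 [ 508.18682299 -311.85961735   45.21364931] [ 0.35001969 -0.47528756 -2.4695904 ] [-0.0370768   0.0077515  -0.01170728]
([0.1, -0.1, 8.4], [0.0, 0.0, 0.1])
```

Emit:
step_arm([
  [[0, 0, 2, 0, 0, 0], [0, 0, 4, 0, 0, 0], [0, 0, 5.5, 0, 0, 0], [0, 0, 6.5, 0, 0, 0], [0, 0, 6.5, 0, 0, 0]],
])

```text
time: 25.68
tool_pos: [507.8, -311.5, 38.1]
eef_rot: [0.787, 0.617, -0.0, -0.0]
wrist_force: [0.8, 0.2, -0.5]
grip_width: 21.5
finger_force: 58.0
```

Emit:
step_arm([
  [[0, 0, 0.6, 0, 0, 0], [0, 0, 1.2, 0, 0, 0], [0, 0, 1.2, 0, 0, 0]],
])

```text
time: 26.05
tool_pos: [507.8, -311.5, 37.0]
eef_rot: [0.787, 0.617, -0.0, -0.0]
wrist_force: [-0.3, -0.4, -1.7]
grip_width: 21.7
finger_force: 58.0
```

Emit:
step_arm([
  [[0, 0, 0.4, 0, 0, 0], [0, 0, 0.8, 0, 0, 0], [0, 0, 0.8, 0, 0, 0]],
])

```text
time: 26.42
tool_pos: [507.9, -311.6, 36.6]
eef_rot: [0.787, 0.617, -0.0, 0.0]
wrist_force: [-2.4, 1.2, 3.6]
grip_width: 21.7
finger_force: 58.0
```

Contact with the pad at 36.6, the same height as the grasp. I'll release and withdraw straight up.

Emit:
step_arm([
  [[0, 0, 0, 0, 0, 0], [0, 0, 0, 0, 0, 0], [0, 0, 0, 0, 0, 0], [0, 0, 0, 0, 0, 0], [0, 0, 0, 0, 0, 0], [0, 0, 0, 0, 0, 0]],
], gripper=1)

```text
time: 27.18
tool_pos: [507.9, -311.5, 36.2]
eef_rot: [0.787, 0.617, 0.0, -0.0]
wrist_force: [-0.5, -0.4, -0.5]
grip_width: 79.0
finger_force: 0.0
```

Emit:
step_arm([
  [[0, 0, -5, 0, 0, 0], [0, 0, -20, 0, 0, 0], [0, 0, -42, 0, 0, 0], [0, 0, -68, 0, 0, 0], [0, 0, -95, 0, 0, 0], [0, 0, -120, 0, 0, 0], [0, 0, -140, 0, 0, 0], [0, 0, -150, 0, 0, 0], [0, 0, -150, 0, 0, 0]],
])

```text
time: 28.3
tool_pos: [508.1, -311.8, 186.9]
eef_rot: [0.787, 0.617, 0.0, 0.001]
wrist_force: [-0.2, 0.5, 0.5]
grip_width: 88.3
finger_force: 0.0
```

```bash
python3 - <<'E'
from lidang import *
s=sense(); print(s["time"],s["tool_pos"],s["wrist_force"],s["grip_width"])
b=cams.snapshot("scene"); print(angle(b))
for th in("lifter","lifter_tip"):
    for d in cams.landmark_of(th,"scene")[:6]:
        if np.linalg.norm(np.array(d["xyz"])[:2]-[550,-320])<90: print(th,np.round(d["xyz"],1),d["confidence"])
cv2.imwrite("pics/c7.png",cv2.resize(b[130:260,190:330,::-1],(646,600),interpolation=cv2.INTER_CUBIC))
E
```

```text
28.3 [ 508.09135447 -311.77418068  186.91011836] [-0.15962665  0.48793572  0.46352227] 88.27116109221339
(np.float64(39.0), np.float64(78.41797770088428), 2062)
lifter [ 507.4 -316.5    8.6] 0.73
lifter_tip [ 619.  -337.8    5. ] 0.67
```

View pics/c7.png

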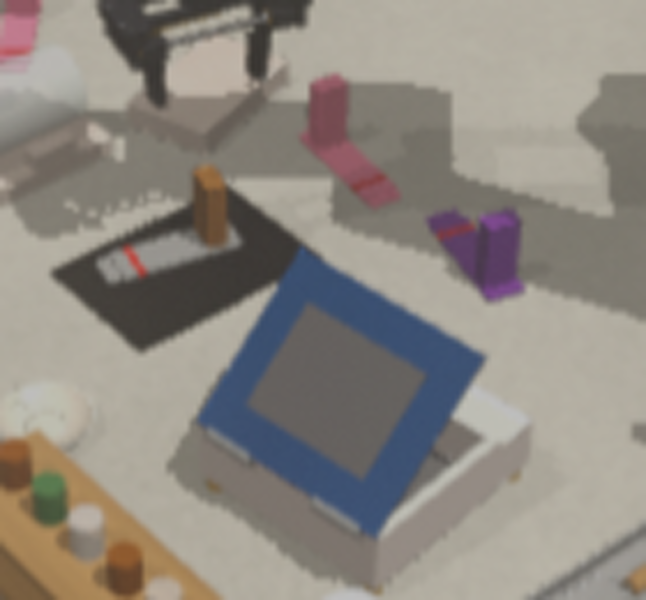

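The lifter lies flat on the pad (handle (210,205), band (135,262)). The lid stands open at about 39–40° and the gripper is clear, so I'm signing off.

```bash
python3 -c "
from plant import workorder
print(workorder.sign_off())"
```

```text
the job is handed in; nothing more can be done
None
```

The job is handed in: the blade went about 32 mm under the lid, with the red band at its edge. The lid stands open at about 40°, and the blade lies flat on the black pad again.

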